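Clamp the master leak into the test port

TASK

Get the leak tester ready for its check: stand the master leak (the metal cylinder with the narrow capped neck) upright in the round bore of the clamp fixture's port, neck up, then push the clamp's long black handle down until it snaps over centre and stays down by itself, holding the leak pressed fully home on the spring seat. Keep the leak upright the whole time and do not push the grease pot, the dropper bottle or the press pad about.

Things in the scene. Friction and masses are not known exactly. Their poses are not given: they have to be found in the camera images.
- master_leak: The master leak: an upright grey metal cylinder, diameter 40 mm and 47 mm high, with a narrower neck and cap (diameter 24 mm) above it to 61 mm in all; 0.33 kg. It starts standing on the bench. Origin at the centre of its underside, z up along its axis.
- clamp_fixture: Fixed to the bench: aluminium base plate 245 x 90 x 10 mm (x = -117 to +127 mm), square grey port housing at one end, steel toggle clamp at the other. Origin on the bench; x runs from the handle end to the port end, z up. On the line y = 0: handle hinge at x = -80 mm, arm hinge at -15 mm, port axis at +85 mm. The clamp's cheeks and bolts are 48 mm wide, x = -100 to 0, up to 88 mm high.
- port_mouth (a point): Centre of the port's round mouth, 32 mm above the bench, on top of the square housing (66 x 66 mm). Bore diameter 43 mm with a 2 mm chamfer. A spring-loaded seat lies 8 mm below the mouth: the leak set down in the bore rests there, its underside 8 mm below the mouth. Its axes are the fixture's.
- port_seat (a joint): How far the seat is pressed down, m: 0 at rest; it takes 5 N to begin moving and 1 N more per mm, so the leak's own weight does not press it. With the clamp shut on the leak it is pressed about 5 mm (stop at 8 mm), the leak's underside then being about 13 mm below the mouth.
- clamp_handle (a joint): Closing angle of the handle, rad: 0 open (1.08 rad above level, leaning away from the port), 1.08 shut (level, at its stop), about the fixture's y axis through handle_hinge. Starts open and stays; past 0.3 it sinks slowly until the foot meets the leak (0.82). From there push it (about 4 N at the grip) ; it springs back if let go before dead centre (1.0); beyond, it snaps to the stop.
- handle_hinge (a point): The handle's hinge axis, 65 mm above the bench, 80 mm from the fixture's origin towards the handle end. Fixed to the fixture.
- handle_grip (a point): Point on the handle's centre line in the outer part of the black grip, 110 mm from the hinge axis. The grip is a flat bar 22 mm wide and 14 mm thick that runs from 50 to 135 mm from the hinge. It moves with the handle: open, this point is 162 mm above the bench, shut 65 mm.
- grease_pot: Bystander: a low grey-white pot, diameter 48 mm, 32 mm high. Origin at the centre of its underside.
- dropper: Bystander: a small upright dropper bottle with black tip, diameter 30 mm, 100 mm high. Origin at the centre of its underside.
- spare_pad: Bystander: a grey round press pad with a short stem, diameter 30 mm, 18 mm high. Origin at the centre of its underside.
- clamp_arm (a joint): Closing angle of the clamp's arm, rad: 0 open (arm upright, at x = -75 to 0 mm of the fixture, up to 0.19 m above the bench, port clear above), 1.58 shut (level). It turns about an axis 75 mm above the bench; a link from the handle brings it down, so that its rubber foot, 100 mm from the axis, comes down on the leak's cap.

How it is judged (in metres and radians):
On the way:
1. the master leak stands upright in the port's bore on the seat, the clamp still open (horizontal distance between master_leak and port_mouth below 0.004 m and z of master_leak in the frame of port_mouth below -0.0055 m and angle between master_leak's own z axis and vertical below 0.1 rad and value of joint clamp_handle below 0.5 rad), for 0.2 s.
At the end, for the whole second after the job is handed in: The master leak stands upright (within 0.08 rad) in the port, within 4 mm of its axis, its underside at least 11.5 mm below the mouth with the seat pressed at least 3.5 mm, at rest, and the clamp handle is past dead centre (over 1.04 rad) and stays there by itself (horizontal distance between master_leak and port_mouth below 0.004 m and z of master_leak in the frame of port_mouth below -0.0115 m and angle between master_leak's own z axis and vertical below 0.08 rad and value of joint port_seat above 0.0035 m and value of joint clamp_handle above 1.04 rad and linear speed of master_leak below 0.01 m/s); the robot touches nothing.
It fails at once if the master leak is tipped more than 0.5 rad (angle between master_leak's own z axis and vertical above 0.5 rad).
It fails at once if the grease pot is pushed more than 25 mm (distance of grease_pot from where it was at the start of the episode above 0.025 m).
It fails at once if the dropper bottle is pushed more than 25 mm or knocked over (distance of dropper from where it was at the start of the episode above 0.025 m or angle between dropper's own z axis and vertical above 0.5 rad).
It fails at once if the press pad is pushed more than 25 mm (distance of spare_pad from where it was at the start of the episode above 0.025 m).
It also fails if it takes over 53 s, if anything falls off the work surface, if the arm or the gripper's body presses on something with over 40 N, if the wrist force passes 120 N, or if a joint passes its speed limit or range.

ROBOT

A 6-joint arm with a two-finger parallel gripper is mounted at the origin on a cart in front of the work surface, level with it; the furniture and walls round the work are solid. World frame = base frame: x ahead of the robot, y to its left, z up, the work surface at z = 0. Lengths are in mm, angles in rad, forces in N, time in s.
With the tool pointing down it reaches from about 275 to 1000 mm from the base axis. Payload 8.4 kg.
Tool frame: the origin (TCP) lies between the finger pads; the fingertips stand 22 mm ahead of it and the grasp point (between the pads) lies 3 mm ahead of it (r.nose_length is the z of the fingertips in the tool frame, in mm); z points along the fingers, y is the line along which they close (so a half turn about z gives the same grasp; the last joint's range is limited). The gripper opens to 85 mm and grips with 20 to 120 N. Pads are 22 mm wide; open, the fingers measure 114 mm over their backs; the gripper's body (76 mm by 85 mm) begins 54 mm behind the grasp point. The pads swing forward as they close: fully open they stand 13 mm farther back than shut.
Start: joints at [1.287, 0.353, 1.633, -0, 1.155, -0.002], TCP at [173.802, 600.351, 253.281] pointing down, gripper open.
Joint ranges: [-2.63, 2.63], [-0.92, 2.1], [0.06, 2.66], [-1.3, 4.44], [0, 2.69], [-3.02, 3.02]. Speed limits (rad/s): [2.22, 2.22, 2.79, 3.14, 3.14, 3.14].

INTERFACE

Orientations are given as [roll, pitch, yaw] about the fixed x, y, z axes, in that order (R = Rz(yaw) Ry(pitch) Rx(roll)).
In Python, from rig import r, viewer, telemetry, ticket gives the robot as it stands (r), with the cameras (viewer), the readings (telemetry) and the job (ticket).
- The arm moves only by the shell command python3 steer.py [FORCE], which reads ROWS from standard input. ROWS is a JSON object with one list for each field, all of the same length, 1 to 5, a row being the entries at one place: drx, dry, drz (a rotation vector in parts of the range, where 1.0 means 4 rad), sx, sy, sz (the shift in fractions of the full range, 1 being 400 mm), jaw (the opening from 0.0 (shut) to 1.0 (fully open)); each row shifts and turns the commanded pose from where the row before left it, along the tool's axes as they then stand; what a row does not reach is not made up. A row lasts 1/12 s, in which the tool goes at most 41.7 mm and 0.125 rad, less where a joint would pass 70% of its speed; a pose out of reach is approached as far as the arm can. The fingers move at their own pace and stop on an object; FORCE is the grip in N (left out, the last holds). Time passes only in rows, so rows that do not move let the fingers close. It prints the time, the measured TCP pose, the force, the opening and the grip force at its end. No shift or turn number may pass 1 either way. Input that does not fit is refused with a message, and nothing moves.
- telemetry.sense(): the state, without advancing time (a new reading comes with each control period).
- viewer.grab_frame(name): name is "scene" or "top" or "wrist"; returns the picture (400x640x3 uint8, red, green, blue); there is no depth.
- viewer.camera_params(name): a dict with "fx", "fy", "cx", "cy" (pixels), "rvec" (rotation vector, rad) and "tvec" (3), from world to camera coordinates, as OpenCV has them. Camera axes: x right, y down, z forward; pixel columns grow to the right and rows downward; lengths in mm; the calibration is good to about 2 mm. A picture is of the moment at which its call begins: read the wrist's pose just before it. camera_params takes no time and is no camera call; for the wrist camera it gives the pose at the moment of the call.
- ticket.sign_off(): hands the job in; it is judged then, once.
The state is a dict: "clock": time; "qpos": joint angles; "qvel": joint speeds; "joint_efforts": joint torques, N m; "eef_pos": TCP position; "tcp_rot": TCP orientation; "contact_force": force on the tool from outside, world axes, zero at the start; "wrist_torque": the same for the moment, N m; "opening": opening from 0.0 (shut) to 1.0 (fully open); "grasp_force": force on a finger pad.
Only numpy, scipy, OpenCV 4.12 (cv2) and the standard library are available. Lean on these libraries where they do the work, as an engineer would, in place of code of your own. Each camera call takes 0.05 s, during which the arm holds its last target. There are 200 camera calls.

## Working session

There is one attempt and no reset: what is moved stays moved. The work goes in short steps, Python scripts to look and compute and a shell command to move; the robot and the scene stay as the last step left them, time stands still between calls to the robot, and variables do not carry over. Pictures are saved under pics/ and viewed, at most 10 in all, crops included, and the job is handed in when it is done.

```bash
ls; mkdir -p pics; python3 - <<'E'
from rig import r, viewer, telemetry, ticket
import cv2
for n in("scene","top"):
    im=viewer.grab_frame(n);cv2.imwrite(f"pics/{n}0.png",im[:,:,::-1]);print(n,viewer.camera_params(n))
print(telemetry.sense(), r.nose_length)
E
```

```text
pics
rig.py
steer.py
scene {'fx': 401.26971128303546, 'fy': 401.26971128303546, 'cx': 319.419067548629, 'cy': 191.05291913036444, 'rvec': array([ 2.1447356 , -0.69813432,  0.36561188]), 'tvec': array([-281.90494359,  376.47064107,  567.05804939])}
top {'fx': 465.42322389381917, 'fy': 465.42322389381917, 'cx': 321.8445790430143, 'cy': 195.5936982088098, 'rvec': array([ 2.14017583, -2.10896693,  0.15861051]), 'tvec': array([213.81832963, 504.35671243, 869.26512599])}
{'clock': 0.1, 'qpos': array([ 1.28658305e+00,  3.53551642e-01,  1.63407385e+00, -1.91028113e-05,
        1.15520291e+00, -2.37379009e-03]), 'qvel': array([-1.00481907e-03, -1.72908236e-03, -1.33195827e-03,  2.38570551e-03,
       -8.81016431e-04,  5.26407769e-05]), 'joint_efforts': array([ 5.47869349e-04, -6.06358767e+01, -3.42819214e+01,  1.06679267e-04,
        3.99554454e-03,  2.16697657e-05]), 'eef_pos': array([173.70215182, 599.95233123, 252.64773059]), 'tcp_rot': array([-3.14035687e+00,  1.45337267e-05,  2.85976090e+00]), 'contact_force': array([-0.45391948, -0.25560161, -0.86430952]), 'wrist_torque': array([ 0.02343981, -0.07242585,  0.00375464]), 'grasp_force': 0.0, 'opening': 0.9979655383284354} 22.0
```

View pics/scene0.png

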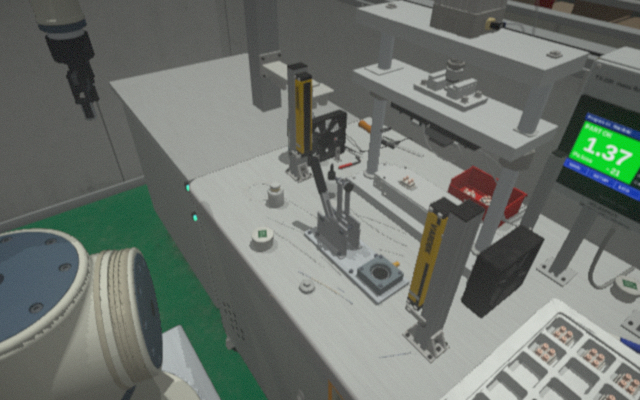

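View pics/top0.png

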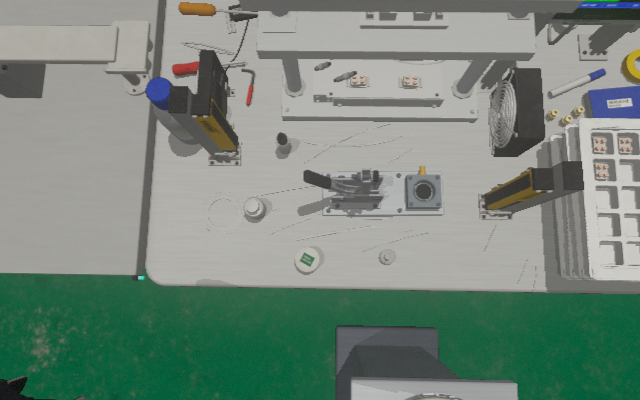

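Scene view: leak at about (275,195), port mouth (380,271), handle tip (313,158), pot (263,238), pad (307,287), dropper (332,175). Top view: leak (254,208), mouth (424,191), handle tip (310,177), pot (307,260), pad (387,257), dropper (283,143). I'll zoom in for precision.

```bash
python3 - <<'E'
import cv2
def crop(n,x0,y0,w,h,s):
    im=cv2.imread(f"pics/{n}0.png")[y0:y0+h,x0:x0+w];im=cv2.resize(im,None,fx=s,fy=s,interpolation=cv2.INTER_CUBIC)
    for k in range(0,w,20): cv2.putText(im,str(x0+k),(k*s,8),0,.3,(0,0,255));cv2.line(im,(k*s,8),(k*s,14),(0,0,255))
    for k in range(0,h,20): cv2.putText(im,str(y0+k),(0,k*s+4),0,.3,(0,0,255))
    cv2.imwrite(f"pics/{n}0c.png",im)
crop("scene",245,150,170,148,4); crop("top",235,130,215,145,3)
E
```

```text
(no output)
```

View pics/scene0c.png

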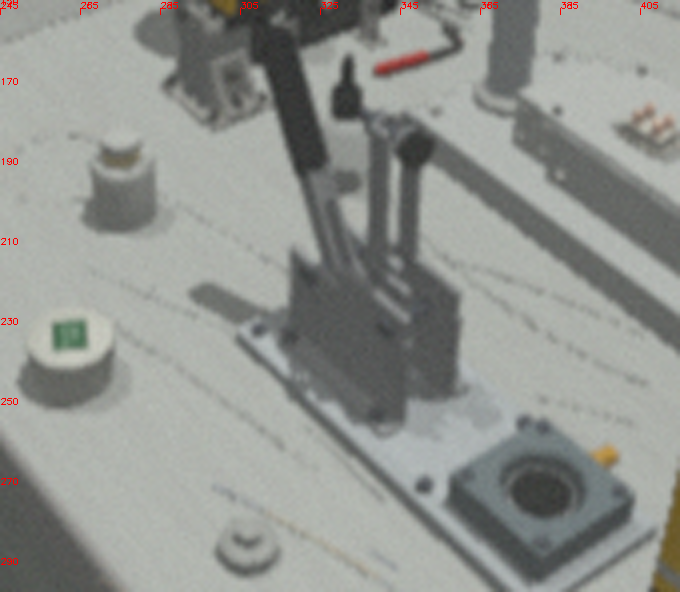

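View pics/top0c.png

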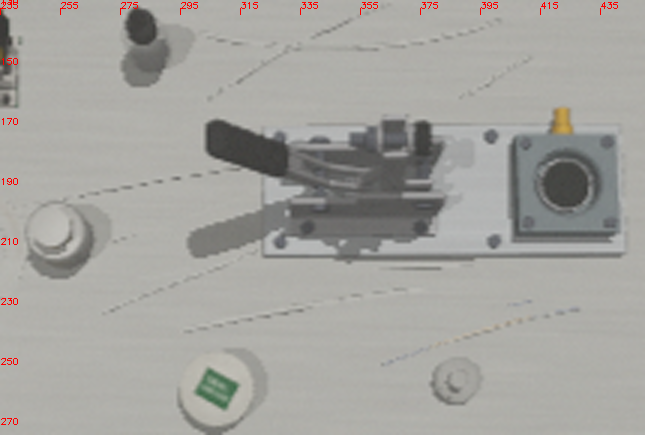

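Crops: leak cap top is at scene (275,184.5) and top (252.3,206.3). Port mouth is at scene (380.2,271.7) and top (424,191.7). Handle end is at scene (313,157) and top (304.5,176). Base plate corners are visible in the top view.

```bash
cat > h.py <<'E'
from rig import r, viewer, telemetry, ticket
import numpy as np, cv2
from scipy.spatial.transform import Rotation as Ro
def P(p):
    R=cv2.Rodrigues(p["rvec"])[0];K=np.array([[p["fx"],0,p["cx"]],[0,p["fy"],p["cy"]],[0,0,1]])
    return K,R,p["tvec"]
def ray(p,uv):
    K,R,t=P(p);d=R.T@np.linalg.inv(K)@[*uv,1];return -R.T@t,d/np.linalg.norm(d)
def atz(p,uv,z):
    c,d=ray(p,uv);return c+d*(z-c[2])/d[2]
def proj(p,X):
    K,R,t=P(p);x=K@(R@np.array(X,float)+t);return x[:2]/x[2]
def tri(obs):
    A=np.zeros((3,3));b=np.zeros(3);rs=[ray(p,u) for p,u in obs]
    for c,d in rs: M=np.eye(3)-np.outer(d,d);A+=M;b+=M@c
    X=np.linalg.solve(A,b);return X,[round(float(np.linalg.norm(np.cross(X-c,d))),1) for c,d in rs]
E
python3 - <<'E'
from h import *
np.set_printoptions(precision=1,suppress=True)
S=viewer.camera_params("scene");T=viewer.camera_params("top")
for n,a,b in[("cap",(275,184.5),(252.3,206.3)),("mouth",(380.2,271.7),(424,191.7)),("htip",(313,157),(304.5,176)),("pot",(262.5,234.5),(307.3,260)),("pad",(306.5,284),(387.3,256.7)),("drop",(332,164.5),(281.7,137.3))]:
    print(n,*tri([(S,a),(T,b)]))
for u in[(265,125),(620,122),(625,252),(263,258)]: print(atz(T,(235+u[0]/3,130+u[1]/3),10))
E
```

```text
cap [476.5 354.6  58.8] [0.6, 0.6]
mouth [514.9  17.8  29.2] [0.7, 0.7]
htip [511.8 247.3 182.4] [1.3, 1.3]
pot [376.6 247.5  29.8] [0.8, 0.8]
pad [385.4  90.   12.2] [0.0, 0.0]
drop [604.3 296.5  99.9] [2.2, 2.2]
[557.  219.7  10. ]
[562.  -22.6  10. ]
[472.6 -23.6  10. ]
[465.2 219.6  10. ]
```

Units first: shifts go in shares of 400 mm and turns go in shares of 4 rad. So 0.12 rad / 4 = 0.03.

```bash
echo '{"drx":[0,0,0,0,0],"dry":[0,0,0,0,0],"drz":[0.03,0.03,0.03,0.03,0.03],"sx":[0,0,0,0,0],"sy":[0,0,0,0,0],"sz":[0,0,0,0,0],"jaw":[1,1,1,1,1]}' | python3 steer.py 40
echo '{"drx":[0,0,0,0,0],"dry":[0,0,0,0,0],"drz":[0.03,0.03,0.03,0.03,0.03],"sx":[0,0,0,0,0],"sy":[0,0,0,0,0],"sz":[0,0,0,0,0],"jaw":[1,1,1,1,1]}' | python3 steer.py
echo '{"drx":[0,0,0,0,0],"dry":[0,0,0,0,0],"drz":[0.0223,0,0,0,0],"sx":[0,-0.06,-0.06,-0.06,-0.06],"sy":[0,0.075,0.075,0.075,0.075],"sz":[0,0,0,0,0],"jaw":[1,1,1,1,1]}' | python3 steer.py
echo '{"drx":[0,0,0,0,0],"dry":[0,0,0,0,0],"drz":[0,0,0,0,0],"sx":[-0.06,-0.06,-0.06,-0.06,0],"sy":[0.075,0.075,0.075,0.075,0],"sz":[0,0,0,0,0],"jaw":[1,1,1,1,1]}' | python3 steer.py
python3 - <<'E'
from h import *
s=telemetry.sense();W=viewer.camera_params("wrist");im=viewer.grab_frame("wrist");cv2.imwrite("pics/w1.png",im[:,:,::-1])
print(s["eef_pos"],s["tcp_rot"]);K,R,t=P(W);print(-R.T@t,R)
print(proj(W,(476.5,354.6,61)),proj(W,(514.9,17.8,32)))
E
```

```text
clock: 0.52
eef_pos: [173.7, 600.1, 252.8]
tcp_rot: [-3.141, 0.0, 2.254]
contact_force: [-0.2, -0.8, 0.0]
opening: 0.997
grasp_force: 0.0
clock: 0.93
eef_pos: [173.7, 600.1, 252.8]
tcp_rot: [-3.141, 0.001, 1.654]
contact_force: [-0.3, 0.3, -0.2]
opening: 1.0
grasp_force: 0.0
clock: 1.35
eef_pos: [294.5, 503.1, 252.9]
tcp_rot: [-3.141, 0.001, 1.572]
contact_force: [0.8, 1.0, 0.1]
opening: 0.997
grasp_force: 0.0
clock: 1.77
eef_pos: [418.1, 404.4, 253.1]
tcp_rot: [3.14, 0.002, 1.567]
contact_force: [0.3, 0.3, 0.3]
opening: 0.997
grasp_force: 0.0
[418.0591014  404.37310431 253.06160729] [3.14000130e+00 1.69961211e-03 1.56721110e+00]
[418.20442084 482.61815564 372.64872195] [[ 9.99993840e-01 -3.28534621e-03  1.23522595e-03]
 [-3.50601910e-03 -9.51500829e-01  3.07626202e-01]
 [ 1.64659939e-04 -3.07628638e-01 -9.51506487e-01]]
[377.83421262 226.06476062] [389.65369289 439.51708372]
```

View pics/w1.png

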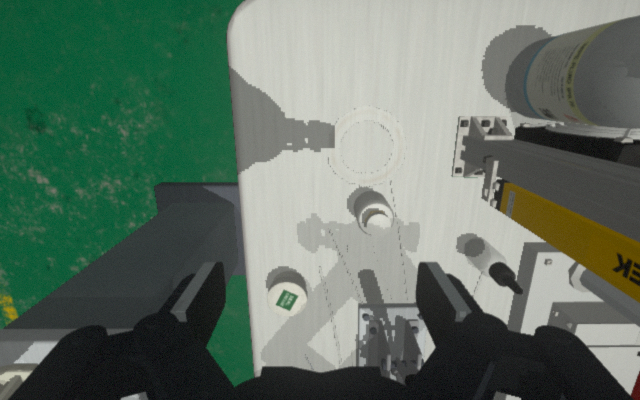

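Wrist view: leak cap near (377,218), a few pixels from the predicted (378,226). The handle is at about (375,290). I'll take a second, closer wrist view and view the two crops together.

To row units: 30 mm / 400 = 0.075, 28 mm / 400 = 0.07.

```bash
echo '{"drx":[0,0,0,0,0],"dry":[0,0,0,0,0],"drz":[0,0,0,0,0],"sx":[-0.025,-0.025,0,0,0],"sy":[0.075,0.07,0,0,0],"sz":[0,0,0.05,0,0],"jaw":[1,1,1,1,1]}' | python3 steer.py
python3 - <<'E'
from h import *
import json
s=telemetry.sense();W=viewer.camera_params("wrist");im=viewer.grab_frame("wrist")[:,:,::-1];cv2.imwrite("pics/w2.png",im)
json.dump({k:np.array(v).tolist() for k,v in W.items()},open("w2.json","w"))
print(s["eef_pos"],s["tcp_rot"],W)
a=proj(W,(476.5,354.6,61));print(a)
def c(im,u,v):
    u,v=int(u)-50,int(v)-50;print(u,v);return cv2.resize(np.ascontiguousarray(im[v:v+100,u:u+100]),None,fx=4,fy=4,interpolation=cv2.INTER_CUBIC)
cv2.imwrite("pics/w12.png",np.hstack([c(cv2.imread("pics/w1.png"),377,220),c(im,*a)]))
E
```

```text
clock: 2.23
eef_pos: [470.3, 388.2, 232.1]
tcp_rot: [-3.139, 0.002, 1.571]
contact_force: [-0.4, -0.7, -0.2]
opening: 1.0
grasp_force: 0.0
[470.33627093 388.22838239 232.08961861] [-3.13861501e+00  1.82233547e-03  1.57090675e+00] {'fx': 330.8732197907949, 'fy': 330.8732197907949, 'cx': 320.3809844240438, 'cy': 200.71825463419827, 'rvec': array([-2.82873758e+00, -1.28877823e-03,  4.71084517e-03]), 'tvec': array([-469.7114266 ,  334.94445983,  479.6006208 ])}
[327.52374151 218.80652135]
327 170
277 168
```

View pics/w12.png

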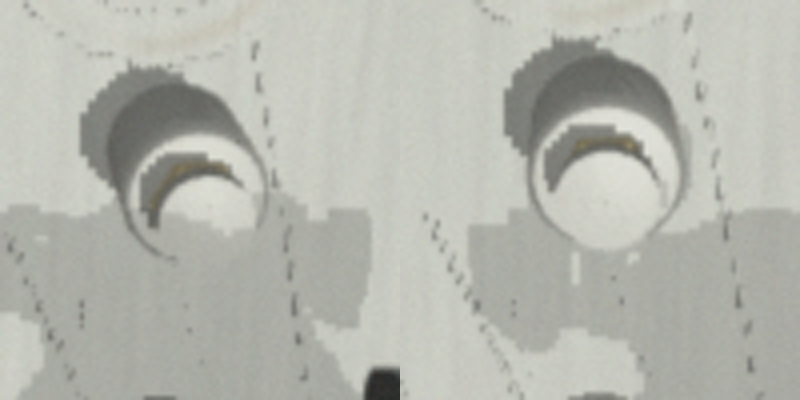

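Both crops show the cap. In view 1 its centre is about (378.8,225.5). In view 2 it is about (329,217.2), with the shoulder ring centred on (328.9,213). This agrees with the prediction.

```bash
python3 - <<'E'
from h import *
np.set_printoptions(precision=1,suppress=True)
W=viewer.camera_params("wrist")
print(atz(W,(329,217.2),61),atz(W,(328.9,213.5),47))
S=viewer.camera_params("scene");T=viewer.camera_params("top")
print(tri([(S,(275,184.5)),(T,(252.3,206.3)),(W,(329,217.2))]),telemetry.sense()["eef_pos"])
E
```

```text
[478.3 356.5  61. ] [478.6 355.1  47. ]
(array([477.4, 355.2,  57.7]), [0.3, 1.2, 1.0]) [470.5 388.7 233. ]
```

To row units: 35 mm / 400 = 0.0875, -32.7 mm / 400 = -0.0818.

```bash
echo '{"drx":[0,0,0,0,0],"dry":[0,0,0,0,0],"drz":[0,0,0,0,0],"sx":[-0.0818,0,0,0,0],"sy":[0.0188,0,0,0,0],"sz":[0,0.0875,0.0875,0.0875,0],"jaw":[1,1,1,1,1]}' | python3 steer.py
```

```text
clock: 2.7
eef_pos: [475.4, 354.1, 123.3]
tcp_rot: [-3.134, 0.005, 1.572]
contact_force: [-1.0, -1.1, 0.1]
opening: 1.001
grasp_force: 0.0
```

To row units: 30 mm / 400 = 0.075, 21 mm / 400 = 0.0525.

```bash
echo '{"drx":[0,0,0,0,0],"dry":[0,0,0,0,0],"drz":[0,0,0,0,0],"sx":[0.005,0,0,0,0],"sy":[0.0063,0,0,0,0],"sz":[0.0125,0.075,0.075,0.0525,0],"jaw":[1,1,1,1,1]}' | python3 steer.py; echo '{"drx":[0,0],"dry":[0,0],"drz":[0,0],"sx":[0,0],"sy":[0,0],"sz":[0,0],"jaw":[1,1]}' | python3 steer.py
```

```text
clock: 3.12
eef_pos: [480.9, 357.8, 41.1]
tcp_rot: [-3.14, 0.001, 1.572]
contact_force: [-1.9, -0.3, -0.5]
opening: 1.0
grasp_force: 0.0
clock: 3.28
eef_pos: [483.2, 359.1, 44.9]
tcp_rot: [3.139, -0.002, 1.571]
contact_force: [0.9, -0.6, 0.8]
opening: 1.0
grasp_force: 0.0
```

```bash
echo '{"drx":[0,0,0,0,0],"dry":[0,0,0,0,0],"drz":[0,0,0,0,0],"sx":[0,0,0,0,0],"sy":[0,0,0,0,0],"sz":[0,0,0,0,0],"jaw":[1,1,1,1,1]}' | python3 steer.py; echo '{"drx":[0,0],"dry":[0,0],"drz":[0,0],"sx":[0,0],"sy":[0,0],"sz":[0,0],"jaw":[1,1]}' | python3 steer.py
```

```text
clock: 3.7
eef_pos: [482.0, 357.7, 42.7]
tcp_rot: [3.141, -0.0, 1.571]
contact_force: [-0.2, -0.2, 1.0]
opening: 1.001
grasp_force: 0.0
clock: 3.87
eef_pos: [481.8, 357.6, 42.3]
tcp_rot: [-3.142, 0.0, 1.571]
contact_force: [0.4, 0.3, -0.1]
opening: 1.002
grasp_force: 0.0
```

To row units: 5 mm / 400 = 0.0125, -3.8 mm / 400 = -0.0095.

```bash
echo '{"drx":[0,0,0,0,0],"dry":[0,0,0,0,0],"drz":[0,0,0,0,0],"sx":[-0.004,0,0,0,0],"sy":[-0.0095,0,0,0,0],"sz":[0.0125,0,0,0,0],"jaw":[1,1,1,1,1]}' | python3 steer.py && echo '{"drx":[0,0,0,0,0],"dry":[0,0,0,0,0],"drz":[0,0,0,0,0],"sx":[0,0,0,0,0],"sy":[0,0,0,0,0],"sz":[0,0,0,0,0],"jaw":[1,0.6,0.5,0.42,0.3]}' | python3 steer.py 40 && echo '{"drx":[0,0,0,0,0],"dry":[0,0,0,0,0],"drz":[0,0,0,0,0],"sx":[0,0,0,0,0],"sy":[0,0,0,0,0],"sz":[0,0,0,0,0],"jaw":[0.2,0.2,0.2,0.2,0.2]}' | python3 steer.py
```

```text
clock: 4.28
eef_pos: [478.0, 356.1, 37.3]
tcp_rot: [3.142, 0.0, 1.571]
contact_force: [0.4, -0.9, 1.2]
opening: 1.003
grasp_force: 0.0
clock: 4.7
eef_pos: [477.9, 356.0, 37.3]
tcp_rot: [-3.141, 0.0, 1.571]
contact_force: [-1.5, -1.0, 16.5]
opening: 0.453
grasp_force: 18.1
clock: 5.12
eef_pos: [477.9, 356.0, 37.6]
tcp_rot: [-3.141, -0.0, 1.571]
contact_force: [-2.6, -0.2, 6.7]
opening: 0.446
grasp_force: 40.3
```

To row units: -38 mm / 400 = -0.095, -35 mm / 400 = -0.0875.

```bash
echo '{"drx":[0,0,0,0,0],"dry":[0,0,0,0,0],"drz":[0,0,0,0,0],"sx":[0,0,0,0,0],"sy":[0,0,0,0,0],"sz":[-0.0375,-0.0875,-0.095,-0.095,-0.095],"jaw":[0.2,0.2,0.2,0.2,0.2]}' | python3 steer.py 50; echo '{"drx":[0,0,0,0,0],"dry":[0,0,0,0,0],"drz":[0,0,0,0,0],"sx":[0,0,0,0,0],"sy":[0,0,0,0,0],"sz":[-0.095,-0.0625,0,0,0],"jaw":[0.2,0.2,0.2,0.2,0.2]}' | python3 steer.py
```

```text
clock: 5.53
eef_pos: [477.4, 355.5, 202.1]
tcp_rot: [-3.14, 0.001, 1.571]
contact_force: [0.9, 1.4, -3.6]
opening: 0.444
grasp_force: 51.5
clock: 5.95
eef_pos: [477.2, 355.4, 262.5]
tcp_rot: [-3.14, 0.002, 1.571]
contact_force: [0.8, -0.4, -4.5]
opening: 0.446
grasp_force: 51.5
```

```bash
echo '{"drx":[0,0,0,0,0],"dry":[0,0,0,0,0],"drz":[0,0,0,0,0],"sx":[-0.05,-0.0875,-0.0875,-0.0875,-0.0875],"sy":[0.005,0.0125,0.0125,0.0125,0.0125],"sz":[0,0,0,0,0],"jaw":[0.2,0.2,0.2,0.2,0.2]}' | python3 steer.py; echo '{"drx":[0,0,0,0,0],"dry":[0,0,0,0,0],"drz":[0,0,0,0,0],"sx":[-0.0875,-0.0875,-0.0875,-0.05,-0.0275],"sy":[0.0125,0.0125,0.0125,0,0],"sz":[0,0,0,0,0],"jaw":[0.2,0.2,0.2,0.2,0.2]}' | python3 steer.py; echo '{"drx":[0,0,0,0,0],"dry":[0,0,0,0,0],"drz":[0,0,0,0,0],"sx":[0,0,0,0,0],"sy":[0,0,0,0,0],"sz":[0,0,0,0,0],"jaw":[0.2,0.2,0.2,0.2,0.2]}' | python3 steer.py;echo '{"drx":[0,0,0,0,0],"dry":[0,0,0,0,0],"drz":[0,0,0,0,0],"sx":[0,0,0,0,0],"sy":[0,0,0,0,0],"sz":[0,0,0,0,0],"jaw":[0.2,0.2,0.2,0.2,0.2]}' | python3 steer.py
python3 - <<'E'
from h import *
import json
s=telemetry.sense();W=viewer.camera_params("wrist");im=viewer.grab_frame("wrist")[:,:,::-1];cv2.imwrite("pics/w3.png",im)
json.dump({k:np.array(v).tolist() for k,v in W.items()},open("w3.json","w"))
print(s["eef_pos"],s["tcp_rot"]);print(proj(W,(514.9,17.8,32)))
cv2.imwrite("pics/w3c.png",cv2.resize(np.ascontiguousarray(im[100:400,160:560]),None,fx=2,fy=2,interpolation=cv2.INTER_CUBIC))
E
```

```text
clock: 6.37
eef_pos: [498.6, 194.2, 261.6]
tcp_rot: [-3.137, 0.002, 1.572]
contact_force: [0.7, 0.8, -3.6]
opening: 0.445
grasp_force: 51.5
clock: 6.78
eef_pos: [513.7, 57.4, 261.8]
tcp_rot: [-3.137, 0.001, 1.569]
contact_force: [0.2, -0.1, -3.2]
opening: 0.443
grasp_force: 51.5
clock: 7.2
eef_pos: [514.9, 61.1, 264.0]
tcp_rot: [-3.141, -0.0, 1.572]
contact_force: [-0.0, -0.6, -4.0]
opening: 0.439
grasp_force: 51.5
clock: 7.62
eef_pos: [515.0, 60.1, 264.3]
tcp_rot: [3.142, -0.0, 1.571]
contact_force: [0.2, 1.1, -3.8]
opening: 0.442
grasp_force: 51.5
[514.98239149  60.11215767 264.30576129] [ 3.14156764e+00 -1.90424814e-06  1.57083170e+00]
[320.31176471 206.80524943]
```

View pics/w3c.png

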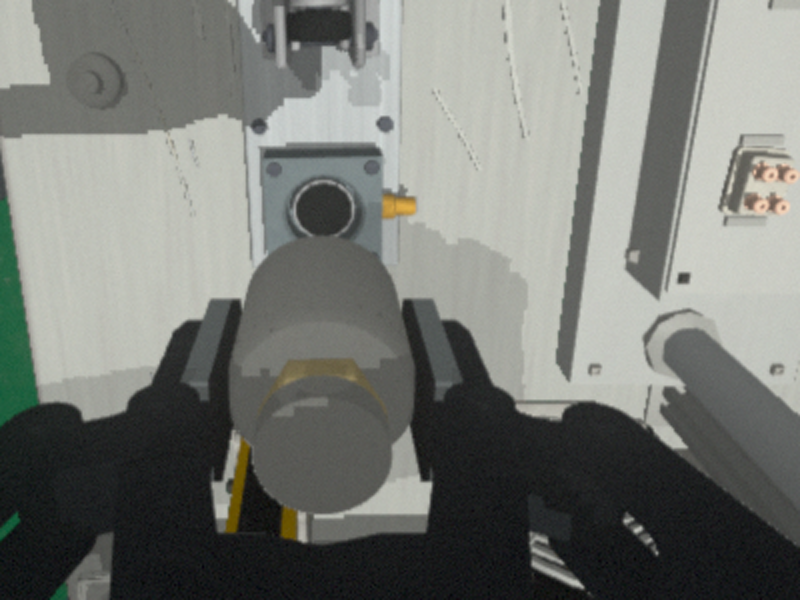

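The mouth is at crop (323.5,208), which is full-frame (321.8,204). The held leak's cap is at crop (322,443), full-frame (321,321.5). The leak hangs upright between the pads.

```bash
python3 - <<'E'
from h import *
np.set_printoptions(precision=1,suppress=True)
W=viewer.camera_params("wrist");s=telemetry.sense()["eef_pos"]
print(s,atz(W,(321.8,204),32),"cap",atz(W,(321,321.5),s[2]-37.5+61), "shoulder front", atz(W,(321,218.5),s[2]-37.5))
S=viewer.camera_params("scene");T=viewer.camera_params("top")
print(tri([(S,(380.2,271.7)),(T,(424,191.7)),(W,(321.8,204))]))
E
```

```text
[515.   60.1 264.3] [516.6  21.1  32. ] cap [515.2  63.3 287.8] shoulder front [515.3  78.1 226.8]
(array([516. ,  18.5,  27.3]), [0.8, 1.5, 1.1])
```

```bash
python3 - <<'E'
from h import *
np.set_printoptions(precision=1,suppress=True)
W=viewer.camera_params("wrist");s=telemetry.sense()["eef_pos"]
a=np.linspace(0,2*np.pi,73)
for off in(-2,0,2,4):
  for h in (35,37.5,40):
    z=s[2]-h; o=[off,h]
    for zz,rad in((0,20),(47,20),(61,12)):
        q=np.array([proj(W,(s[0]+rad*np.cos(t),s[1]+off+rad*np.sin(t),z+zz)) for t in a]);q=(q-[160,100])*2
        o+=[q[:,0].min(),q[:,0].max(),q[:,1].min(),q[:,1].max()]
    print(np.array(o))
for c in((514.9,17.8),(516,18.5),(516.6,21.1)):
  for zz,rad in((32,21.5),(32,23.5)):
    q=np.array([proj(W,(c[0]+rad*np.cos(t),c[1]+rad*np.sin(t),zz)) for t in a]);q=(q-[160,100])*2
    print(c,q[:,0].min(),q[:,0].max(),q[:,1].min(),q[:,1].max())
E
```

```text
[ -2.   35.  243.6 397.7 240.5 379.5 216.4 424.8 333.7 510.8 250.7 390.4
 418.3 533.6]
[ -2.   37.5 244.7 396.7 236.9 374.3 218.3 422.9 327.  501.6 252.1 389.
 409.2 522.7]
[ -2.   40.  245.7 395.7 233.5 369.3 220.2 421.1 320.6 492.7 253.5 387.6
 400.5 512.3]
[  0.   35.  243.4 398.  233.  373.  215.9 425.3 323.9 502.7 250.3 390.8
 408.  524.5]
[  0.   37.5 244.4 397.  229.5 367.9 217.8 423.4 317.4 493.6 251.8 389.3
 399.1 513.8]
[  0.   40.  245.5 395.9 226.2 362.9 219.7 421.5 311.1 484.9 253.2 387.9
 390.5 503.5]
[  2.   35.  243.1 398.3 225.5 366.4 215.3 425.8 314.  494.5 249.9 391.1
 397.6 515.4]
[  2.   37.5 244.2 397.2 222.1 361.4 217.3 423.9 307.6 485.6 251.4 389.7
 388.8 504.8]
[  2.   40.  245.2 396.2 218.8 356.5 219.2 422.  301.5 476.9 252.8 388.3
 380.4 494.6]
[  4.   35.  242.8 398.6 217.9 359.8 214.8 426.4 304.  486.3 249.6 391.5
 387.  506.1]
[  4.   37.5 243.9 397.5 214.6 354.9 216.8 424.4 297.8 477.4 251.1 390.1
 378.5 495.7]
[  4.   40.  244.9 396.5 211.4 350.1 218.7 422.5 291.8 468.9 252.5 388.7
 370.3 485.6]
(514.9, 17.8) 282.38414421732887 358.88366679255694 176.67993445288715 249.10433066469488
(514.9, 17.8) 278.82611147671 362.4418687121989 173.18419050051466 252.35056371847344
(516, 18.5) 284.3204413746844 360.8641333356858 175.45847592281598 247.96640317114458
(516, 18.5) 280.7603543416874 364.4243897430255 171.95862525358785 251.21631097560186
(516.6, 21.1) 285.3139474715425 362.021861377798 170.90676896226012 243.72617092218223
(516.6, 21.1) 281.74622257227657 365.58975637890603 167.39160400092567 246.98978045911662
```

```bash
python3 - <<'E'
from h import *
im=cv2.imread("pics/w3.png")[165:230,280:365].copy()
W={k:np.array(v) for k,v in __import__("json").load(open("w3.json")).items()}
big=cv2.resize(im,None,fx=8,fy=8,interpolation=cv2.INTER_CUBIC)
def d(x,y,col):
  f=lambda X:(((proj(W,X)-[280,165]+.5)*8).astype(int))
  for rad in(21.5,23.5):
    cv2.polylines(big,[np.array([f((x+rad*np.cos(t),y+rad*np.sin(t),32)) for t in np.linspace(0,6.28,60)])],True,col,1)
  e=.026;u=np.array([e,-1]);v=np.array([1,e])
  cv2.polylines(big,[np.array([f((*(np.array([x,y])+33*(a*u+b*v)),32)) for a,b in((1,1),(1,-1),(-1,-1),(-1,1))])],True,col,1)
d(516,19,(0,0,255))
cv2.imwrite("pics/port.png",big)
E
```

```text
(no output)
```

View pics/port.png

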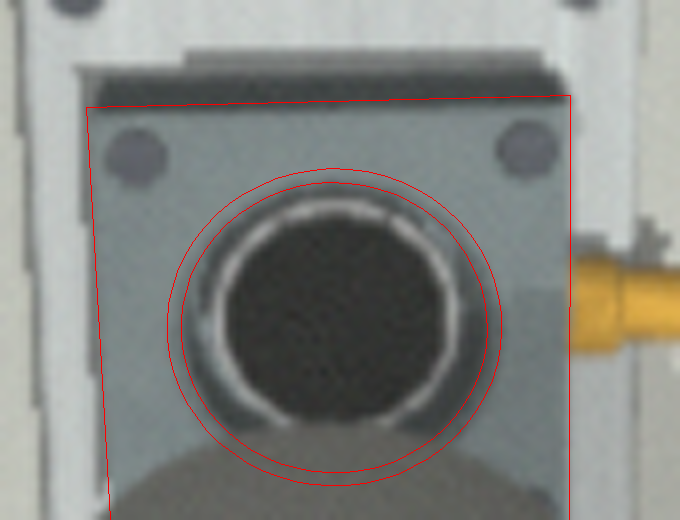

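The mouth is centred at about (516.2,18) in world mm, from the overlay with 1 mm corrections. The held leak sits about 0.7 mm to −y of the TCP. Next I move over the port and descend to just above the mouth.

To row units: 35 mm / 400 = 0.0875, 30 mm / 400 = 0.075.

```bash
echo '{"drx":[0,0,0,0,0],"dry":[0,0,0,0,0],"drz":[0,0,0,0,0],"sx":[-0.05,-0.0535,0,0,0],"sy":[0.0025,0,0,0,0],"sz":[0,0,0.075,0.0875,0.0875],"jaw":[0.2,0.2,0.2,0.2,0.2]}' | python3 steer.py; echo '{"drx":[0,0,0,0,0],"dry":[0,0,0,0,0],"drz":[0,0,0,0,0],"sx":[0,0,0,0,0],"sy":[0,0,0,0,0],"sz":[0.0875,0.075,0.035,0,0],"jaw":[0.2,0.2,0.2,0.2,0.2]}' | python3 steer.py; echo '{"drx":[0,0,0,0,0],"dry":[0,0,0,0,0],"drz":[0,0,0,0,0],"sx":[0,0,0,0,0],"sy":[0,0,0,0,0],"sz":[0,0,0,0,0],"jaw":[0.2,0.2,0.2,0.2,0.2]}' | python3 steer.py; echo '{"drx":[0,0,0],"dry":[0,0,0],"drz":[0,0,0],"sx":[0,0,0],"sy":[0,0,0],"sz":[0,0,0],"jaw":[0.2,0.2,0.2]}' | python3 steer.py
```

```text
clock: 8.08
eef_pos: [516.8, 18.2, 164.1]
tcp_rot: [3.138, -0.0, 1.57]
contact_force: [-0.1, 0.7, -3.9]
opening: 0.442
grasp_force: 51.5
clock: 8.5
eef_pos: [515.8, 18.6, 85.0]
tcp_rot: [-3.14, 0.0, 1.571]
contact_force: [-0.8, -0.2, -2.8]
opening: 0.446
grasp_force: 51.5
clock: 8.92
eef_pos: [516.4, 18.7, 86.0]
tcp_rot: [3.14, -0.0, 1.571]
contact_force: [-0.5, -1.5, -3.4]
opening: 0.444
grasp_force: 51.5
clock: 9.17
eef_pos: [516.0, 18.7, 85.3]
tcp_rot: [3.142, -0.0, 1.571]
contact_force: [-0.9, 0.6, -3.3]
opening: 0.447
grasp_force: 51.5
```

To row units: 6 mm / 400 = 0.015, 2 mm / 400 = 0.005.

```bash
echo '{"drx":[0,0,0,0,0],"dry":[0,0,0,0,0],"drz":[0,0,0,0,0],"sx":[0,0,0,0,0],"sy":[0,0,0,0,0],"sz":[0.015,0.015,0.005,0,0],"jaw":[0.2,0.2,0.2,0.2,0.2]}' | python3 steer.py; echo '{"drx":[0,0,0,0,0],"dry":[0,0,0,0,0],"drz":[0,0,0,0,0],"sx":[0,0,0,0,0],"sy":[0,0,0,0,0],"sz":[0.0025,0.0025,0.0025,0,0],"jaw":[0.2,0.2,0.2,0.2,0.2]}' | python3 steer.py;  echo '{"drx":[0,0,0,0],"dry":[0,0,0,0],"drz":[0,0,0,0],"sx":[0,0,0,0],"sy":[0,0,0,0],"sz":[0.0025,0.0025,0,0],"jaw":[0.2,0.2,0.2,0.2]}' | python3 steer.py
```

```text
clock: 9.58
eef_pos: [515.7, 18.6, 70.8]
tcp_rot: [-3.141, 0.0, 1.571]
contact_force: [-0.2, 0.1, -3.5]
opening: 0.443
grasp_force: 51.6
clock: 10.0
eef_pos: [516.0, 18.6, 68.3]
tcp_rot: [3.142, 0.0, 1.571]
contact_force: [-0.1, 0.5, -3.3]
opening: 0.441
grasp_force: 51.6
clock: 10.33
eef_pos: [516.0, 18.7, 66.2]
tcp_rot: [-3.142, 0.0, 1.571]
contact_force: [0.0, 0.2, -3.3]
opening: 0.444
grasp_force: 51.6
```

No contact at 3 mm below the mouth level, so it is entering the bore. Continuing.

To row units: 1 mm / 400 = 0.0025.

```bash
echo '{"drx":[0,0,0,0,0],"dry":[0,0,0,0,0],"drz":[0,0,0,0,0],"sx":[0,0,0,0,0],"sy":[0,0,0,0,0],"sz":[0.0025,0.0025,0,0,0],"jaw":[0.2,0.2,0.2,0.2,0.2]}' | python3 steer.py; echo '{"drx":[0,0,0,0,0],"dry":[0,0,0,0,0],"drz":[0,0,0,0,0],"sx":[0,0,0,0,0],"sy":[0,0,0,0,0],"sz":[0.0025,0.0025,0,0,0],"jaw":[0.2,0.2,0.2,0.2,0.2]}' | python3 steer.py; echo '{"drx":[0,0,0,0],"dry":[0,0,0,0],"drz":[0,0,0,0],"sx":[0,0,0,0],"sy":[0,0,0,0],"sz":[0.0025,0,0,0],"jaw":[0.2,0.2,0.2,0.2]}' | python3 steer.py
```

```text
clock: 10.75
eef_pos: [516.0, 18.7, 64.3]
tcp_rot: [-3.142, 0.0, 1.571]
contact_force: [-0.6, -0.7, -4.6]
opening: 0.443
grasp_force: 51.6
clock: 11.17
eef_pos: [516.0, 18.7, 62.3]
tcp_rot: [-3.142, 0.0, 1.571]
contact_force: [0.6, -0.2, -4.0]
opening: 0.443
grasp_force: 51.6
clock: 11.5
eef_pos: [516.1, 18.7, 61.5]
tcp_rot: [3.141, -0.0, 1.571]
contact_force: [-0.2, -0.0, 2.5]
opening: 0.44
grasp_force: 52.1
```

Force rose about 6 N at TCP z 61.5, so the leak is on the seat. Release and rise.

To row units: -35 mm / 400 = -0.0875, -30 mm / 400 = -0.075.

```bash
echo '{"drx":[0,0,0,0,0],"dry":[0,0,0,0,0],"drz":[0,0,0,0,0],"sx":[0,0,0,0,0],"sy":[0,0,0,0,0],"sz":[0,0,0,0,0],"jaw":[0.5,0.6,0.8,0.9,0.9]}' | python3 steer.py; echo '{"drx":[0,0,0,0,0],"dry":[0,0,0,0,0],"drz":[0,0,0,0,0],"sx":[0,0,0,0,0],"sy":[0,0,0,0,0],"sz":[-0.025,-0.075,-0.0875,-0.0875,-0.0875],"jaw":[0.9,0.9,0.9,0.9,0.9]}' | python3 steer.py;echo '{"drx":[0,0,0,0,0],"dry":[0,0,0,0,0],"drz":[0,0,0,0,0],"sx":[0,0,0,0.05,0.0625],"sy":[0,0,0,0,0],"sz":[-0.0875,-0.0875,-0.05,0,0],"jaw":[0.9,0.9,0.9,0.9,0.9]}' | python3 steer.py;echo '{"drx":[0,0,0,0,0],"dry":[0,0,0,0,0],"drz":[0,0,0,0,0],"sx":[0,0,0,0,0],"sy":[0,0,0,0,0],"sz":[0,0,0,0,0],"jaw":[0.9,0.9,0.9,0.9,0.9]}' | python3 steer.py
python3 - <<'E'
from h import *
s=telemetry.sense();W=viewer.camera_params("wrist");im=viewer.grab_frame("wrist")[:,:,::-1];cv2.imwrite("pics/w4.png",im)
print(s["eef_pos"],proj(W,(516,18,85)),proj(W,(516,18,32)))
u,v=proj(W,(516,18,85)).astype(int)
a=cv2.resize(np.ascontiguousarray(im[max(v-60,0):v+60,u-60:u+60]),None,fx=3,fy=3,interpolation=cv2.INTER_CUBIC)
t=viewer.grab_frame("scene")[:,:,::-1];cv2.imwrite("pics/s4.png",t)
b=cv2.resize(np.ascontiguousarray(t[200:300,300:420]),None,fx=3.6,fy=3.6,interpolation=cv2.INTER_CUBIC)
cv2.imwrite("pics/c4.png",np.hstack([a,b[:360]]))
E
```

```text
clock: 11.92
eef_pos: [516.1, 18.6, 61.3]
tcp_rot: [3.141, 0.0, 1.571]
contact_force: [0.2, -0.8, -1.1]
opening: 0.902
grasp_force: 0.0
clock: 12.33
eef_pos: [515.6, 18.6, 208.5]
tcp_rot: [-3.141, 0.0, 1.571]
contact_force: [1.6, -0.1, -0.5]
opening: 0.901
grasp_force: 0.0
clock: 12.75
eef_pos: [516.7, 63.2, 299.1]
tcp_rot: [3.137, -0.0, 1.569]
contact_force: [0.5, 1.1, -0.7]
opening: 0.9
grasp_force: 0.0
clock: 13.17
eef_pos: [515.9, 63.0, 296.2]
tcp_rot: [-3.141, 0.0, 1.57]
contact_force: [0.5, 0.0, -0.2]
opening: 0.901
grasp_force: 0.0
[515.89596286  62.98063464 296.23573451] [320.63567924 215.53517417] [320.63662267 200.35892571]
```

View pics/c4.png

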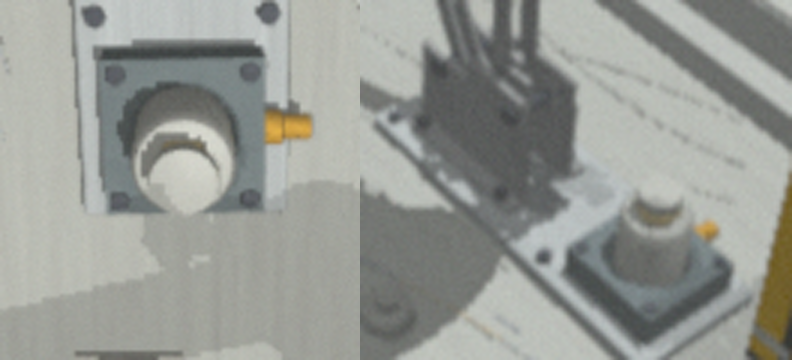

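The leak stands upright in the bore: cap at left crop (183,182), body centred on the port, and the clamp is still open. Now I close the fingers and go to the port side of the handle grip.

To row units: 38 mm / 400 = 0.095, 37 mm / 400 = 0.0925.

```bash
echo '{"drx":[0,0,0,0,0],"dry":[0,0,0,0,0],"drz":[0,0,0,0,0],"sx":[0.075,0.0925,0.0925,0.095,0],"sy":[-0.01,0,0,0,0],"sz":[0,0,0,0,0],"jaw":[0,0,0,0,0]}' | python3 steer.py; echo '{"drx":[0,0,0,0,0],"dry":[0,0,0,0,0],"drz":[0,0,0,0,0],"sx":[0,0,0,0,0],"sy":[0,0,0,0,0],"sz":[0.05,0.0875,0.0625,0,0],"jaw":[0,0,0,0,0]}' | python3 steer.py; echo '{"drx":[0,0,0,0,0],"dry":[0,0,0,0,0],"drz":[0,0,0,0,0],"sx":[0,0,0,0,0],"sy":[0,0,0,0,0],"sz":[0,0,0,0,0],"jaw":[0,0,0,0,0]}' | python3 steer.py
```

```text
clock: 13.68
eef_pos: [512.1, 210.7, 296.3]
tcp_rot: [3.141, -0.003, 1.573]
contact_force: [0.3, -0.1, -0.8]
opening: 0.188
grasp_force: 0.0
clock: 14.1
eef_pos: [511.4, 205.0, 215.6]
tcp_rot: [-3.139, 0.001, 1.57]
contact_force: [-0.1, -0.0, 0.9]
opening: 0.003
grasp_force: 0.0
clock: 14.52
eef_pos: [512.4, 205.8, 217.2]
tcp_rot: [3.14, -0.001, 1.571]
contact_force: [-0.8, 0.2, -0.7]
opening: 0.005
grasp_force: 0.0
```

To row units: 15 mm / 400 = 0.0375, 12 mm / 400 = 0.03.

```bash
echo '{"drx":[0,0,0,0],"dry":[0,0,0,0],"drz":[0,0,0,0],"sx":[0,0,0,0],"sy":[0,0,0,0],"sz":[0.0375,0.03,0,0],"jaw":[0,0,0,0]}' | python3 steer.py; echo '{"drx":[0,0,0,0,0],"dry":[0,0,0,0,0],"drz":[0,0,0,0,0],"sx":[0.0125,0.0125,0.0125,0.0125,0.0125],"sy":[0,0,0,0,0],"sz":[0,0,0.0025,0.005,0.0075],"jaw":[0,0,0,0,0]}' | python3 steer.py; echo '{"drx":[0,0,0,0],"dry":[0,0,0,0],"drz":[0,0,0,0],"sx":[0.0125,0.0125,0.01,0],"sy":[0,0,0,0],"sz":[0.0075,0.0075,0.01,0],"jaw":[0,0,0,0]}' | python3 steer.py
```

```text
clock: 14.85
eef_pos: [511.4, 205.4, 188.6]
tcp_rot: [-3.14, 0.001, 1.571]
contact_force: [-0.2, 0.3, 1.0]
opening: 0.002
grasp_force: 0.0
clock: 15.27
eef_pos: [512.3, 231.3, 183.6]
tcp_rot: [3.141, -0.0, 1.571]
contact_force: [-0.0, -0.8, 2.7]
opening: 0.001
grasp_force: 1.2
clock: 15.6
eef_pos: [511.6, 245.4, 172.3]
tcp_rot: [-3.141, -0.0, 1.571]
contact_force: [-0.8, 0.8, -0.1]
opening: -0.0
grasp_force: 0.0
```

To row units: 6 mm / 400 = 0.015, 5 mm / 400 = 0.0125.

```bash
echo '{"drx":[0,0,0,0,0],"dry":[0,0,0,0,0],"drz":[0,0,0,0,0],"sx":[0.0125,0.0125,0.01,0.01,0.01],"sy":[0,0,0,0,0],"sz":[0.0125,0.015,0.0125,0.0125,0.0125],"jaw":[0,0,0,0,0]}' | python3 steer.py; echo '{"drx":[0,0,0,0,0],"dry":[0,0,0,0,0],"drz":[0,0,0,0,0],"sx":[0.01,0.0075,0.005,0.005,0],"sy":[0,0,0,0,0],"sz":[0.015,0.015,0.015,0.015,0],"jaw":[0,0,0,0,0]}' | python3 steer.py; echo '{"drx":[0,0],"dry":[0,0],"drz":[0,0],"sx":[0,0],"sy":[0,0],"sz":[0,0],"jaw":[0,0]}' | python3 steer.py
python3 - <<'E'
from h import *
t=viewer.grab_frame("scene")[:,:,::-1]
cv2.imwrite("pics/s5.png",t)
E
```

```text
clock: 16.02
eef_pos: [512.0, 267.0, 146.6]
tcp_rot: [-3.141, 0.0, 1.571]
contact_force: [0.4, -1.8, -0.0]
opening: 0.002
grasp_force: 0.9
clock: 16.43
eef_pos: [511.5, 277.8, 121.9]
tcp_rot: [-3.14, 0.0, 1.571]
contact_force: [0.0, -0.2, 0.8]
opening: 0.002
grasp_force: 0.0
clock: 16.6
eef_pos: [512.0, 277.6, 123.2]
tcp_rot: [-3.141, 0.0, 1.571]
contact_force: [0.1, 0.6, 0.5]
opening: -0.0
grasp_force: 0.0
```

Continue down toward over-centre (TCP z about 97), slowly, watching the force.

To row units: 4 mm / 400 = 0.01, 3 mm / 400 = 0.0075.

```bash
echo '{"drx":[0,0,0,0,0],"dry":[0,0,0,0,0],"drz":[0,0,0,0,0],"sx":[0.0025,0.0025,0.0025,0,0],"sy":[0,0,0,0,0],"sz":[0.01,0.01,0.0075,0,0],"jaw":[0,0,0,0,0]}' | python3 steer.py; echo '{"drx":[0,0,0,0,0],"dry":[0,0,0,0,0],"drz":[0,0,0,0,0],"sx":[0.0025,0.0025,0,0,0],"sy":[0,0,0,0,0],"sz":[0.0075,0.0075,0.005,0,0],"jaw":[0,0,0,0,0]}' | python3 steer.py
```

```text
clock: 17.07
eef_pos: [512.0, 280.6, 112.0]
tcp_rot: [-3.141, 0.0, 1.571]
contact_force: [0.3, 0.2, 1.1]
opening: 0.001
grasp_force: 0.4
clock: 17.48
eef_pos: [511.7, 282.6, 103.9]
tcp_rot: [-3.141, 0.0, 1.571]
contact_force: [-0.1, -0.0, -1.5]
opening: 0.003
grasp_force: 0.0
```

No force where about 4 N was expected, so I'm using the last look to check the handle.

```bash
python3 - <<'E'
from h import *
a=viewer.grab_frame("scene")[:,:,::-1];b=viewer.grab_frame("top")[:,:,::-1];cv2.imwrite("pics/s6.png",a);cv2.imwrite("pics/t6.png",b)
f=lambda i,s:cv2.resize(np.ascontiguousarray(i),s,interpolation=cv2.INTER_CUBIC)
cv2.imwrite("pics/c6.png",np.vstack([f(a[130:305,255:420],(560,594))]))
S=viewer.camera_params("scene");print(proj(S,(512,294,74)),proj(S,(512,318,65)),proj(S,(512,183,65)))
E
```

```text
[300.66874161 186.73389017] [295.10285674 184.80375947] [329.12136759 214.74755068]
```

View pics/c6.png

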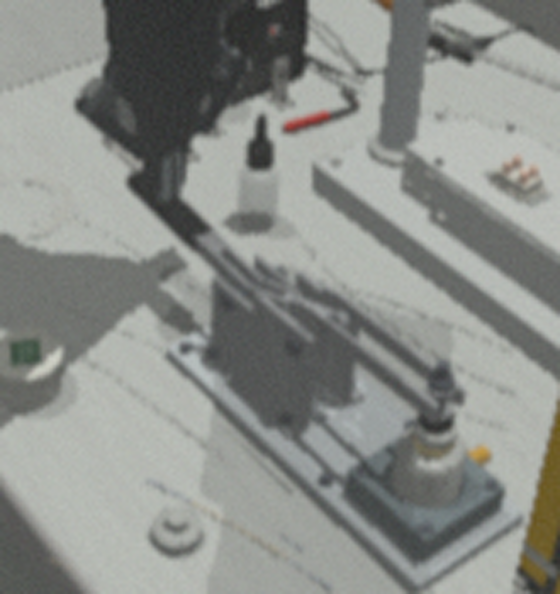

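The arm is down with its foot on the cap. The handle end is at (294,184), against (295,185) predicted for level, so it is shut or nearly so. I'll press a little further to confirm the stop.

Units first: shifts go in shares of 400 mm and turns go in shares of 4 rad. So 3 mm / 400 = 0.0075, 2 mm / 400 = 0.005.

```bash
echo '{"drx":[0,0,0,0,0],"dry":[0,0,0,0,0],"drz":[0,0,0,0,0],"sx":[0,0,0,0,0],"sy":[0,0,0,0,0],"sz":[0.0075,0.005,0,0,0],"jaw":[0,0,0,0,0]}' | python3 steer.py; echo '{"drx":[0,0,0,0,0],"dry":[0,0,0,0,0],"drz":[0,0,0,0,0],"sx":[0,0,0,0,0],"sy":[0,0,0,0,0],"sz":[0.005,0.0025,0,0,0],"jaw":[0,0,0,0,0]}' | python3 steer.py; echo '{"drx":[0,0,0,0,0],"dry":[0,0,0,0,0],"drz":[0,0,0,0,0],"sx":[0,0,0,0,0],"sy":[0,0,0,0,0],"sz":[0.0025,0.0025,0,0,0],"jaw":[0,0,0,0,0]}' | python3 steer.py
```

```text
clock: 18.0
eef_pos: [511.9, 282.6, 99.2]
tcp_rot: [-3.141, 0.0, 1.571]
contact_force: [-0.2, -0.4, 0.6]
opening: -0.007
grasp_force: 0.0
clock: 18.42
eef_pos: [512.0, 282.7, 96.3]
tcp_rot: [3.142, -0.0, 1.571]
contact_force: [0.1, -0.1, -0.3]
opening: -0.003
grasp_force: 0.0
clock: 18.83
eef_pos: [512.0, 282.7, 94.3]
tcp_rot: [3.142, 0.0, 1.571]
contact_force: [0.2, -0.1, -0.0]
opening: -0.005
grasp_force: 0.0
```

To row units: 1 mm / 400 = 0.0025.

```bash
echo '{"drx":[0,0,0,0],"dry":[0,0,0,0],"drz":[0,0,0,0],"sx":[0,0,0,0],"sy":[0,0,0,0],"sz":[0.0025,0,0,0],"jaw":[0,0,0,0]}' | python3 steer.py; echo '{"drx":[0,0,0,0],"dry":[0,0,0,0],"drz":[0,0,0,0],"sx":[0,0,0,0],"sy":[0,0,0,0],"sz":[0.0025,0,0,0],"jaw":[0,0,0,0]}' | python3 steer.py
```

```text
clock: 19.17
eef_pos: [512.1, 282.7, 93.9]
tcp_rot: [3.141, -0.0, 1.571]
contact_force: [-2.3, -0.9, 6.9]
opening: -0.001
grasp_force: 3.6
clock: 19.5
eef_pos: [512.2, 282.7, 93.8]
tcp_rot: [3.141, -0.0, 1.571]
contact_force: [-5.2, -2.1, 16.1]
opening: 0.003
grasp_force: 8.3
```

Stiff stop at handle-top z≈72, so the handle is level and shut. I'll retreat upward and check numerically that nothing springs back.

To row units: -35 mm / 400 = -0.0875, -25 mm / 400 = -0.0625.

```bash
echo '{"drx":[0,0,0,0,0],"dry":[0,0,0,0,0],"drz":[0,0,0,0,0],"sx":[0,0,0,0,0],"sy":[0,0,0,0,0],"sz":[-0.025,-0.0625,-0.0875,-0.0875,-0.0875],"jaw":[0,0,0,0,0]}' | python3 steer.py; echo '{"drx":[0,0,0,0,0],"dry":[0,0,0,0,0],"drz":[0,0,0,0,0],"sx":[0.0625,0.075,0.075,0,0],"sy":[0,0,0,0,0],"sz":[-0.0625,0,0,0,0],"jaw":[0,0,0,0,0]}' | python3 steer.py; echo '{"drx":[0,0,0,0,0],"dry":[0,0,0,0,0],"drz":[0,0,0,0,0],"sx":[0,0,0,0,0],"sy":[0,0,0,0,0],"sz":[0,0,0,0,0],"jaw":[0,0,0,0,0]}' | python3 steer.py
python3 - <<'E'
from h import *
a=cv2.imread("pics/s6.png",0);b=cv2.cvtColor(viewer.grab_frame("scene"),cv2.COLOR_RGB2GRAY);cv2.imwrite("pics/s7.png",b)
# handle (inner part), arm, foot/leak, housing: shift between pressed and released
for n,(x0,x1,y0,y1) in dict(handle=(294,325,180,212),arm=(330,390,205,250),leak=(370,395,238,275),pad=(298,316,275,293)).items():
    m=cv2.matchTemplate(b[y0-8:y1+8,x0-8:x1+8],a[y0:y1,x0:x1],cv2.TM_CCOEFF_NORMED);_,v,_,l=cv2.minMaxLoc(m);print(n,round(v,3),l[0]-8,l[1]-8)
t0=cv2.imread("pics/top0.png",0);t=cv2.cvtColor(viewer.grab_frame("top"),cv2.COLOR_RGB2GRAY)
for n,(x,y,w) in dict(pot=(307,260,14),pad=(387,257,9),dropper=(283,143,11)).items():
    m=cv2.matchTemplate(t[y-w-8:y+w+8,x-w-8:x+w+8],t0[y-w:y+w,x-w:x+w],cv2.TM_CCOEFF_NORMED);_,v,_,l=cv2.minMaxLoc(m);print(n,round(v,3),l[0]-8,l[1]-8)
E
```

```text
clock: 19.92
eef_pos: [511.7, 282.5, 233.9]
tcp_rot: [-3.141, 0.0, 1.571]
contact_force: [1.8, 0.2, -0.7]
opening: 0.002
grasp_force: 0.0
clock: 20.33
eef_pos: [511.7, 368.7, 257.3]
tcp_rot: [3.141, 0.0, 1.573]
contact_force: [0.5, -0.2, 0.4]
opening: -0.001
grasp_force: 0.0
clock: 20.75
eef_pos: [512.1, 367.0, 257.3]
tcp_rot: [-3.142, 0.0, 1.57]
contact_force: [0.2, 0.0, 0.1]
opening: -0.001
grasp_force: 0.0
handle 0.805 0 3
arm 0.964 0 0
leak 0.987 0 0
pad 0.935 0 0
pot -0.071 2 -4
pad 0.868 0 0
dropper 0.483 3 -4
```

```bash
python3 -c "
from rig import r, viewer, telemetry, ticket
print(ticket.sign_off())"
```

```text
the job is handed in; nothing more can be done
None
```

The master leak is upright in the port, the clamp handle is down at its stop and stayed there when released, and the job is handed in; the verdict wasn't shown, and I didn't check the pot and dropper after the final retreat (both image matches failed).

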